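# Wind up the counter lantern before the light goes

## Task

The power is about to go: wind up the round lantern on the counter by turning its crank clockwise (seen from above) until the resistance suddenly drops away, then stop at once, before a further sixth of a turn, and let go of the crank. Do not turn the crank of the square wooden spice mill.

Things in the scene. Friction and masses are not known exactly. Their poses are not given: they have to be found in the camera images.
- lantern: Wind-up lantern: squat round grey plastic drum with a clear band, 156 mm across (176 at the foot), 106 mm high, screwed to the counter. Origin: centre of its underside, on the crank's upright axis; z up. On its cap turns a dark steel disc, 120 mm across, with a flat steel crank arm whose top is 122 mm above the counter. It may stand left or right of the mill.
- knob_grip (a point): Grip point on the lantern's crank knob, 151 mm above the counter, 60 mm from the crank axis. The knob is an upright black cylinder, 24 mm diameter, from 124 to 168 mm above the counter; it spins freely on its stem, so a gripper can hold it all the way round without turning. In the arm's other end, 45 mm from the axis, a 10 mm brass pin stands 14 mm above the arm.
- crank (a joint): Crank angle, rad, growing clockwise from above; starts at 0.15 to 1.4. Winding it takes 8 to 10 N at the knob, felt while it moves (at rest this fades within 0.3 s). Half to three quarters of a turn after the start the brass pin drops 10 mm and the push falls to about 1 N. It stays where left. A sixth of a turn past the let-go is over-winding; a hard stop follows.
- mill_knob (a point): Middle of the small wooden knob on the spice mill's crank, 138 mm above the counter, 50 mm from the mill's upright axis; leave it alone, it turns easily. The mill is a square wooden box, 130 mm wide at its foot, 114 mm high with its steel dome, fixed to the counter left or right of the lantern.
Things that resemble listed ones, but are neither listed nor needed, are in the scene too. What is shaped like the lantern but red is not meant.

How it is judged (in metres and radians):
At the end, for the whole second after the job is handed in: the lantern's crank has gone slack (joint past 4.75 rad), stands no farther than 5.95 rad, at rest and released (value of joint crank between 4.75 and 5.95 rad and velocity of joint crank between -0.1 and 0.1 rad/s); the robot touches nothing.
It fails at once if the lantern is over-wound, cranked on more than about a sixth of a turn past the let-go (value of joint crank above 5.95 rad).
It fails at once if the spice mill's crank is turned (its knob moved more than 25 mm) (distance of mill_knob from where it was at the start of the episode above 0.025 m).
It also fails if it takes over 54 s, if anything falls off the work surface, if the arm or the gripper's body presses on something with over 40 N, if the wrist force passes 120 N, or if a joint passes its speed limit or range.

## Robot

A 6-joint arm with a two-finger parallel gripper is mounted at the origin on the work surface. World frame = base frame: x ahead of the robot, y to its left, z up, the work surface at z = 0. Lengths are in m, angles in degrees, forces in N, time in s.
With the tool pointing down it reaches from about 0.325 to 0.9 m from the base axis. Payload 3.5 kg.
Tool frame: the origin (TCP) lies on the centre line of the jaws, within the pads' length; the fingertips stand manip.tip_extent ahead of it and the grasp point (between the pads) is the TCP (manip.tip_extent is the distance from the TCP to the fingertips, in m); z points along the fingers, x is the direction in which the jaws open and shut, and the axes are right-handed (so a half turn about z gives the same grasp; the last joint's range is limited). The gripper opens to 85 mm and grips with 20 to 120 N. Pads are 22 mm wide; open, the fingers measure 114 mm over their backs; the gripper's body (76 mm by 85 mm) begins 54 mm behind the grasp point. The pads swing forward as they close: fully open they stand 13 mm farther back than shut.
Start: joints at [-75.539, 15.837, -1.513, 72.651, 0, 84.076], TCP at [0.218, -0.586, 0.25] pointing down, gripper open.
Joint ranges: [-178.77, 178.77], [-48.84, 107.48], [-61.69, 71.31], [-111.58, 123.2], [-90, 87.43], [-180, 180]. Speed limits (degrees/s): [147.25, 147.25, 180, 180, 180, 180].

## Interface

Orientations are given as [roll, pitch, yaw] about the fixed x, y, z axes, in that order (R = Rz(yaw) Ry(pitch) Rx(roll)).
In Python, from plant import manip, viewer, workorder, recognise gives the robot as it stands.
- The arm moves only by the shell command python3 -m pendant 'ROWS' [FORCE]. ROWS is text: rows parted by semicolons, each of 7 numbers parted by spaces: the shift along the tool's x, y, z normalised to -1 to 1, where 1 is 50 cm, then the turn, a rotation vector about the tool's x, y, z normalised to -1 to 1, where 1 is 0.5 rad, then the gripper's target within -1 to 1 (fully open at 1, half-way at 0, shut at -1). In form: tx ty tz wx wy wz claw; .... A call has exactly 5 rows; each row is the pose to reach, as a shift and turn from the pose measured when the call began, along the tool's axes at that moment; what a row does not reach only later rows make up. A row lasts 1/10 s, in which the tool goes at most 50 mm and 8.59 degrees, less where a joint would pass 70% of its speed; a pose out of reach is approached as far as the arm can. A call with a number of a shift or a turn outside -1 to 1 is refused whole. A call with a gripper value outside its range is refused whole. The fingers move at their own pace and stop on an object; FORCE is the grip in N (left out, the last holds). Time passes only in rows, so rows that repeat a pose let the fingers close, or fill a call up. It gives the time, the measured TCP pose, the force and the opening at its end, in the units of the state.
- manip.get_state(): the state, without advancing time (a new reading comes with each control period).
- viewer.snapshot(name): name is "scene" or "side" or "wrist"; returns the picture (420x560x3 uint8, red, green, blue); there is no depth.
- viewer.camera_model(name): a dict with "intrinsics" (3x3 intrinsics, pixels), "camera_from_world" (4x4, takes a point from world to camera coordinates). Camera axes: x right, y down, z forward; pixel columns grow to the right and rows downward; lengths in m; the calibration is good to about 2 mm. The wrist camera is an equidistant fisheye: a pixel r from the principal point sees the ray r / f radians off the axis. A picture is of the moment at which its call begins: read the wrist's pose just before it. camera_model takes no time and is no camera call; for the wrist camera it gives the pose at the moment of the call.
- workorder.close_job(): hands the job in, once; it reports no verdict.
Trained networks look in the newest picture that a camera, given by its name, has taken for a name from the list of things; names that differ only in an ending like _2 or _b are one class to them, and where a whole thing is asked for, a point or a joint stands for the part that bears it (a point fixed in the world has none). Each returns a list of dicts, best first, with "conf" (0 to 1); they miss things now and then, are a little off and sometimes report something else, mostly with a low value. They report only what shows in the picture. A call takes as long as a camera call. They do not tell look-alikes from the thing itself.
- recognise(name, camera): "at" ([row, column] in pixels, amid what is visible of it).
The state is a dict: "t": time; "qpos": joint angles; "qvel": joint speeds; "effort": joint torques, N m; "tcp_pos": TCP position; "tool_rot": TCP orientation; "force": force on the tool from outside, world axes, zero at the start; "ft_torque": the same for the moment, N m; "gripper_width": opening from 0.0 (shut) to 1.0 (fully open).
Only numpy, scipy, OpenCV 4.12 (cv2) and the standard library are available. Lean on these libraries where they do the work, as an engineer would, in place of code of your own. Each camera call takes 0.05 s, during which the arm holds its last target.

## Working session

There is one attempt and no reset: what is moved stays moved. The work goes in short steps, Python scripts to look and compute and a shell command to move; the robot and the scene stay as the last step left them, time stands still between calls to the robot, and variables do not carry over. Pictures are saved under pics/ and viewed, and the job is handed in when it is done.

```bash
ls; mkdir -p pics
python3 - <<'E'
from plant import manip, viewer, workorder, recognise
import cv2,numpy as np
print(manip.get_state(), manip.tip_extent)
for c in ("scene","side"):
    im=viewer.snapshot(c); cv2.imwrite(f"pics/{c}0.png",im[:,:,::-1])
    for n in ("lantern","knob_grip","mill_knob","crank"):
        print(c,n,recognise(n,c))
    m=viewer.camera_model(c);print(m)
E
```

```text
pics
{'t': 0.0, 'qpos': array([-7.55393669e+01,  1.58802496e+01, -1.59777885e+00,  7.26511469e+01,
       -1.16788590e-03,  8.40755772e+01]), 'qvel': array([ 0.06869877,  0.06853578,  0.10766164, -0.05675656, -0.12240749,
       -0.02637087]), 'effort': array([-8.62685720e-04, -4.45506227e+01,  2.95203316e+01,  1.64386601e-02,
       -1.32057962e-04, -5.40064505e-06]), 'tcp_pos': array([ 0.21750445, -0.58514499,  0.2491386 ]), 'tool_rot': array([-1.79987829e+02,  1.28605987e-01, -6.96149291e+01]), 'force': array([-1.31476695,  0.09274493,  0.42401903]), 'ft_torque': array([ 0.03731014,  0.06462584, -0.03325948]), 'gripper_width': 0.9991571113718297} 0.019
scene lantern [{'at': [199.6, 381.4], 'conf': 0.88}, {'at': [314.6, 362.1], 'conf': 0.72}]
scene knob_grip [{'at': [182.3, 382.7], 'conf': 0.85}, {'at': [304.6, 370.2], 'conf': 0.73}]
scene mill_knob [{'at': [153.7, 168.5], 'conf': 0.73}]
scene crank [{'at': [302.4, 369.4], 'conf': 0.77}, {'at': [182.4, 382.3], 'conf': 0.72}]
{'intrinsics': array([[513.69142965,   0.        , 281.30108313],
       [  0.        , 513.69142965, 207.89
[... 426 characters left out ...]
b_grip [{'at': [264.0, 165.4], 'conf': 0.92}, {'at': [284.2, 311.0], 'conf': 0.63}]
side mill_knob [{'at': [168.7, 323.6], 'conf': 0.58}]
side crank [{'at': [267.3, 164.0], 'conf': 0.89}, {'at': [284.2, 309.9], 'conf': 0.63}, {'at': [168.1, 318.6], 'conf': 0.25}]
{'intrinsics': array([[510.93141597,   0.        , 276.40323991],
       [  0.        , 510.93141597, 212.5077049 ],
       [  0.        ,   0.        ,   1.        ]]), 'camera_from_world': array([[-0.9912384 , -0.13202383, -0.00401703,  0.64320447],
       [-0.06306745,  0.49979587, -0.86384408,  0.1480574 ],
       [ 0.1160557 , -0.85602208, -0.50374326,  1.07812869],
       [ 0.        ,  0.        ,  0.        ,  1.        ]])}
```

View pics/scene0.png

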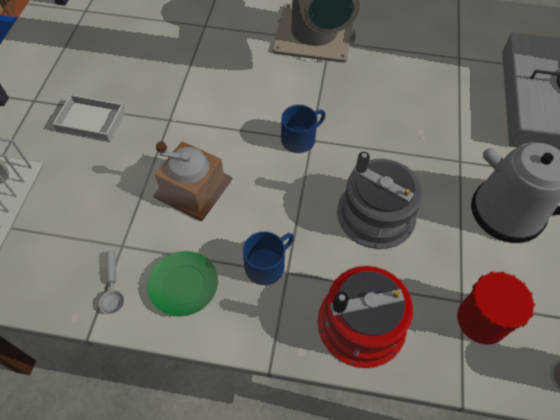

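View pics/side0.png

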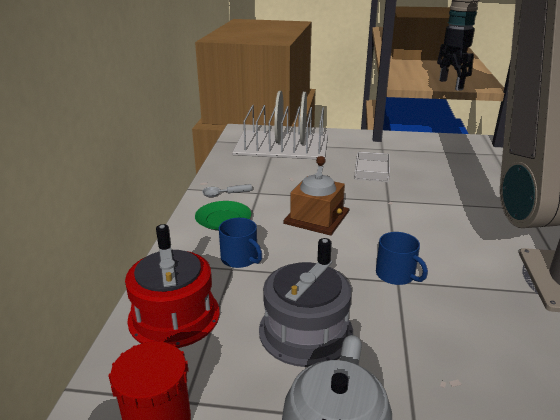

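The scene view shows two crank lanterns: a grey one at (row 200, col 381) in scene and (318, 308) in side, and a red one at (315, 362) and (296, 170). The mill is at (175, 190). Grey fits the description and red is excluded. I'll confirm this in an enlarged crop.

Run:
```python
import cv2,numpy as np
a=cv2.imread("pics/scene0.png")[130:250,320:440];b=cv2.imread("pics/side0.png")[230:360,250:365]
a=cv2.resize(a,(400,400),interpolation=2);b=cv2.resize(b,(400,452),interpolation=2)[:400]
cv2.imwrite("pics/crop0.png",np.hstack([a,b]))
```

```text
(no output)
```

View pics/crop0.png

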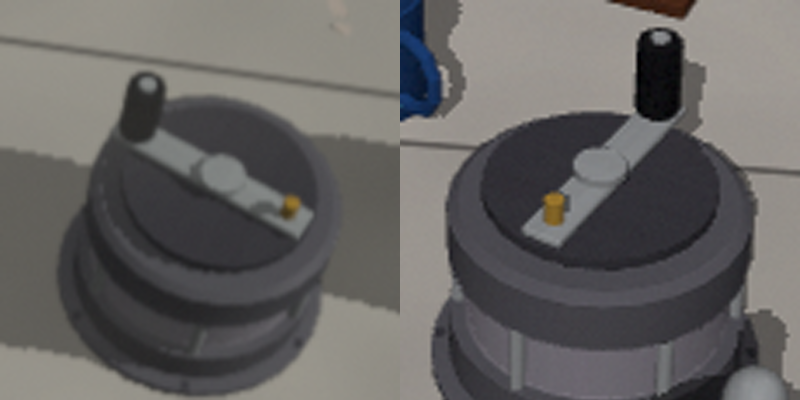

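The crop confirms the grey drum with a black knob at scene (162, 363) and a brass pin at (190, 407). In the side view the knob is at (251, 324) and the pin at (287, 294).

```bash
cat > h.py <<'E'
from plant import manip, viewer, workorder, recognise
import cv2,numpy as np
def rayz(m,u,v,z):
    K=m["intrinsics"];T=m["camera_from_world"];R=T[:3,:3];c=-R.T@T[:3,3]
    d=R.T@np.linalg.inv(K)@[u,v,1];return c+d*(z-c[2])/d[2]
E
python3 - <<'E'
from h import *
P=dict(scene=dict(kt=(364.4,154.6),kb=(361.4,170.5),pin=(407.3,189.3),hub=(386.9,181)),side=dict(kt=(324.8,240.9),kb=(323.3,262.2),pin=(294.3,286.7),hub=(307.5,276.9)))
z=dict(kt=.167,kb=.128,pin=.136,hub=.125)
Q={}
for k in z:
    for c in P:
        Q[c,k]=rayz(viewer.camera_model(c),*P[c][k],z[k])[:2]; print(k,c,Q[c,k].round(4))
k=np.mean([Q[c,a] for c in P for a in('kt','kb')],axis=0);p=np.mean([Q[c,'pin'] for c in P],axis=0)
d=k-p;print("dist",np.linalg.norm(d),"dir",np.degrees(np.arctan2(d[1],d[0])));print("centre",p+d*45/105,"knob",k)
for n,u,v in(("millknob",161,147),("millbase",192,190)):print(n,rayz(viewer.camera_model("scene"),u,v,.138 if n=="millknob" else .06))
for n,u,v,zz in(("kettle top",547,158,.18),("mug",299,120,.09),("redlant",370,299,.13),("redknob",341,295,.168),("kettle spout",493,157,.15)):print(n,rayz(viewer.camera_model("scene"),u,v,zz))
E
```

```text
kt scene [0.5374 0.1664]
kt side [0.5389 0.1624]
kb scene [0.5485 0.167 ]
kb side [0.5394 0.1736]
pin scene [0.5839 0.2602]
pin side [0.5834 0.2606]
hub scene [0.5631 0.2206]
hub side [0.5646 0.2168]
dist 0.1023863413108238 dir -114.58864072769303
centre [0.56538741 0.22053959] knob [0.54104283 0.16733856]
millknob [ 0.57015    -0.24872559  0.138     ]
millbase [ 0.61430801 -0.18187827  0.06      ]
kettle top [0.49207802 0.51919648 0.18      ]
mug [0.40490695 0.01710978 0.09      ]
redlant [0.82435334 0.20683568 0.13      ]
redknob [0.84162649 0.15324425 0.168     ]
kettle spout [0.48345029 0.42622046 0.15      ]
```

```bash
cat >> h.py <<'E'
from scipy.spatial.transform import Rotation as Ro
def rel(target,yaw=None,s=None):
    s=s or manip.get_state(); R=Ro.from_euler('xyz',s["tool_rot"],degrees=True)
    d=R.inv().apply(np.array(target)-s["tcp_pos"])/0.5
    w=(R.inv()*Ro.from_euler('xyz',[180,0,yaw if yaw is not None else s["tool_rot"][2]],degrees=True)).as_rotvec()/0.5
    return d.round(4),w.round(3)
E
python3 -m pendant '-.3 -.28 0 0 0 -.8 1;-.3 -.28 0 0 0 -.8 1;-.3 -.28 0 0 0 -.8 1;-.3 -.28 0 0 0 -.8 1;-.3 -.28 0 0 0 -.8 1' 30
python3 -c "
from h import *;print(rel([.539,.166,.25],23))"
```

```text
t: 1.0
tcp_pos: [0.2974, -0.3914, 0.2501]
tool_rot: [-179.9, 0.1, -46.4]
force: [-0.5, -0.2, -0.3]
gripper_width: 1.001
(array([-0.4749, -1.1183,  0.0037]), array([-6.000e-03,  2.000e-03, -2.424e+00]))
```

```bash
python3 -m pendant '-.18 -.42 0 0 0 -.82 1;-.18 -.42 0 0 0 -.82 1;-.18 -.42 0 0 0 -.82 1;-.18 -.42 0 0 0 -.82 1;-.18 -.42 0 0 0 -.82 1'
python3 -c "
from h import *;print(rel([.539,.166,.25],23))"
```

```text
t: 1.5
tcp_pos: [0.3882, -0.1795, 0.2512]
tool_rot: [-179.8, 0.0, -22.9]
force: [1.4, -0.5, -0.7]
gripper_width: 0.998
(array([ 0.0091, -0.7538,  0.0046]), array([-0.006, -0.002, -1.602]))
```

```bash
python3 -m pendant '0 -.4 0 0 0 -.82 1;0 -.4 0 0 0 -.82 1;0 -.4 0 0 0 -.82 1;0 -.4 0 0 0 -.82 1;0 -.4 0 0 0 -.82 1'
python3 -c "
from h import *;print(rel([.539,.166,.25],23))"
```

```text
t: 2.0
tcp_pos: [0.4682, 0.009, 0.2522]
tool_rot: [-179.8, -0.2, 1.0]
force: [-0.7, 0.4, -0.3]
gripper_width: 0.998
(array([ 0.1472, -0.3114,  0.0063]), array([-0.007, -0.008, -0.767]))
```

```bash
python3 -m pendant '.147 -.311 0 0 0 -.77 1;.147 -.311 0 0 0 -.77 1;.147 -.311 0 0 0 -.77 1;.147 -.311 0 0 0 -.77 1;.147 -.311 0 0 0 -.77 1'
python3 - <<'E'
from h import *
print(rel([.539,.166,.25],23))
im=viewer.snapshot("wrist");cv2.imwrite("pics/w1.png",im[:,:,::-1])
print(recognise("knob_grip","wrist"))
m=viewer.camera_model("wrist");print(m)
E
```

```text
t: 2.5
tcp_pos: [0.5409, 0.1677, 0.253]
tool_rot: [-179.8, -0.3, 23.2]
force: [-0.3, 0.6, 0.5]
gripper_width: 1.002
(array([-0.0049,  0.0017,  0.006 ]), array([-0.005, -0.012,  0.009]))
[{'at': [163.0, 321.4], 'conf': 0.93}, {'at': [267.3, 518.0], 'conf': 0.76}]
{'intrinsics': array([[325.1922621 ,   0.        , 277.95005992],
       [  0.        , 325.1922621 , 210.02427564],
       [  0.        ,   0.        ,   1.        ]]), 'camera_from_world': array([[ 0.91998278,  0.39192706,  0.00498676, -0.56189135],
       [ 0.37228737, -0.87772034,  0.30167719, -0.09476301],
       [ 0.12261243, -0.27568131, -0.95339709,  0.36098821],
       [ 0.        ,  0.        ,  0.        ,  1.        ]])}
```

View pics/w1.png

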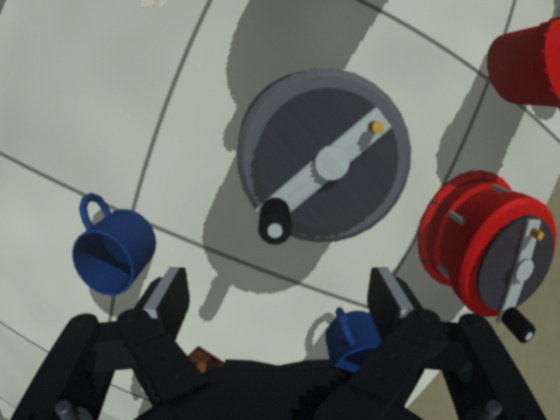

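Wrist view: the knob's top is at (row 229, col 274), the hub at (163, 333), and the pin at (126, 376). The red look-alike sits off to the right.

```bash
cat >> h.py <<'E'
def wray(m,u,v,z):
    K=m["intrinsics"];T=m["camera_from_world"];R=T[:3,:3];c=-R.T@T[:3,3]
    x=(u-K[0,2])/K[0,0];y=(v-K[1,2])/K[1,1];t=np.hypot(x,y)
    d=R.T@np.array([x/t*np.sin(t),y/t*np.sin(t),np.cos(t)]);return c+d*(z-c[2])/d[2]
E
python3 - <<'E'
from h import *
m=viewer.camera_model("wrist")
k=wray(m,274,229,.168);p=wray(m,376.5,125.5,.136);h=wray(m,333,163,.125)
d=(k-p)[:2];print(k,p,h,np.linalg.norm(d),np.degrees(np.arctan2(d[1],d[0])),p[:2]+d*45/105)
E
```

```text
[0.53748393 0.16299058 0.168     ] [0.58087509 0.25761323 0.136     ] [0.56480833 0.21666858 0.125     ] 0.10409725942152295 -114.63479685689174 [0.56227888 0.21706066]
```

```bash
python3 -c "
from h import *;print(rel([.538,.164,.152],23.2))"
python3 -m pendant '-.009 .005 .02 -.005 -.012 0 1;-.009 .005 .08 -.005 -.012 0 1;-.009 .005 .14 -.005 -.012 0 1;-.009 .005 .2 -.005 -.012 0 1;-.009 .005 .2 -.005 -.012 0 1'
python3 - <<'E'
from h import *
im=viewer.snapshot("wrist");cv2.imwrite("pics/w2.png",im[:,:,::-1])
im=viewer.snapshot("side");cv2.imwrite("pics/s2.png",cv2.resize(im[180:390,200:420,::-1],(660,600)))
E
```

```text
(array([-0.004 ,  0.0019,  0.2018]), array([-0.004, -0.007, -0.004]))
t: 3.1
tcp_pos: [0.5315, 0.159, 0.1479]
tool_rot: [-179.9, 0.7, 23.0]
force: [-0.4, 0.1, -0.5]
gripper_width: 0.997
```

View pics/w2.png

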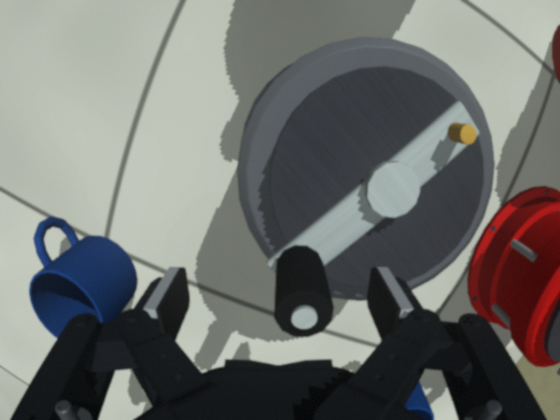

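View pics/s2.png

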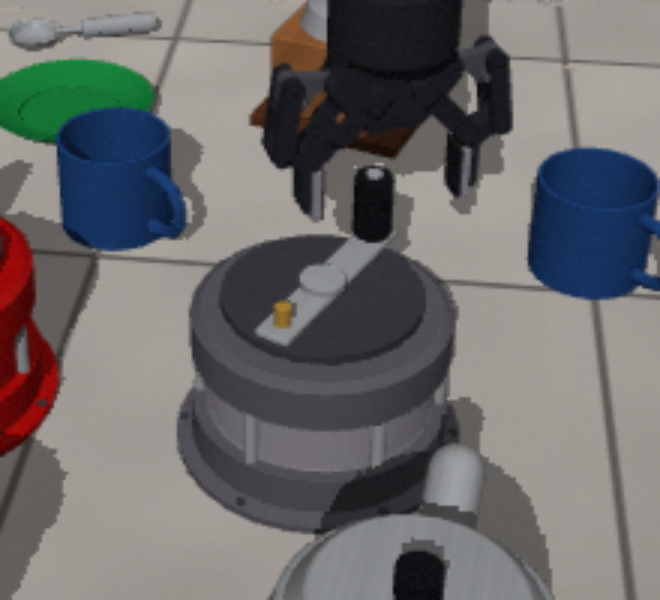

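```bash
python3 -c "
from h import *;print(rel([.538,.164,.152],23))"
python3 -m pendant '.016 -.004 -.008 0 0 0 1;.016 -.004 -.008 0 0 0 .5;.016 -.004 -.008 0 0 0 0;.016 -.004 -.008 0 0 0 -1;.016 -.004 -.008 0 0 0 -1' 40
python3 -m pendant '0 0 0 0 0 0 -1;0 0 0 0 0 0 -1;0 0 0 0 0 0 -1;0 0 0 0 0 0 -1;0 0 0 0 0 0 -1' 40
python3 - <<'E'
from h import *
s=manip.get_state();print(s["tcp_pos"],s["tool_rot"],s["force"],s["gripper_width"])
im=viewer.snapshot("wrist");cv2.imwrite("pics/w3.png",im[:,:,::-1])
im=viewer.snapshot("side");cv2.imwrite("pics/s3.png",cv2.resize(im[180:390,200:420,::-1],(660,600)))
E
```

```text
(array([ 0.008 , -0.0049,  0.0009]), array([ 0.   ,  0.009, -0.   ]))
t: 3.7
tcp_pos: [0.542, 0.1653, 0.1568]
tool_rot: [180.0, 0.2, 23.0]
force: [-0.6, 0.5, 0.0]
gripper_width: 0.33
t: 4.2
tcp_pos: [0.5422, 0.1642, 0.157]
tool_rot: [179.8, 0.3, 23.0]
force: [-2.1, -5.7, 3.6]
gripper_width: 0.268
[0.54222056 0.1642021  0.15703262] [179.84322796   0.26155781  22.96103605] [-2.11185732 -5.71184907  3.64615588] 0.267683261499385
```

View pics/s3.png

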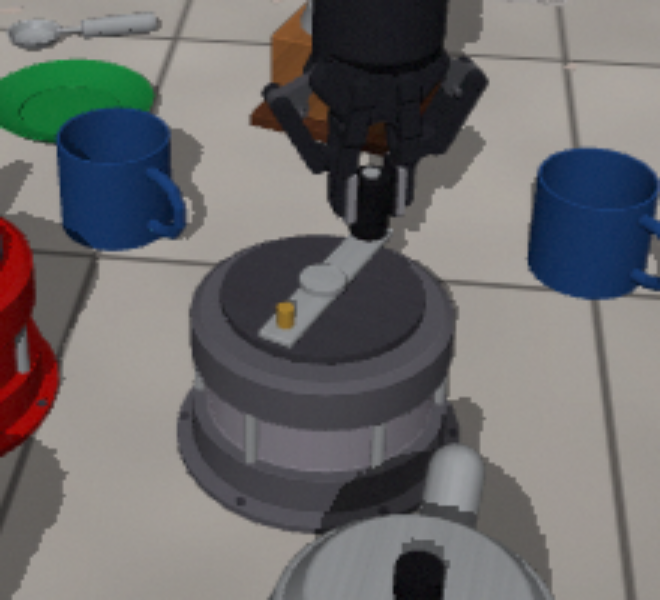

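View pics/w3.png

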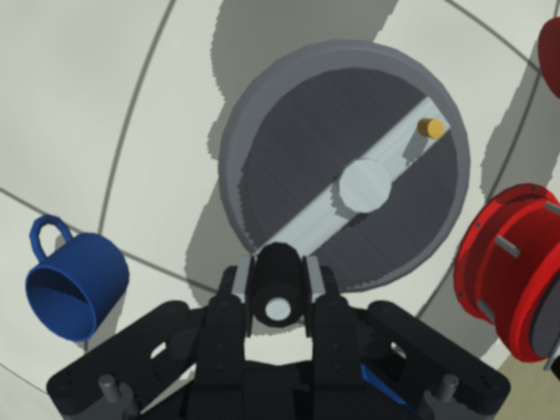

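```bash
cat >> h.py <<'E'
C=np.array([.563,.2185]);RAD=.06
def plan(step=.08,c=C,z=.153,yaw=23):
    s=manip.get_state();v=s["tcp_pos"][:2]-c;th=np.arctan2(v[1],v[0]);r=np.hypot(*v)
    tg=np.array([np.sin(th),-np.cos(th)]);F=s["force"][:2]
    print("t %.1f th %.1f r %.4f  resist %.1f radial %.1f Fz %.1f w %.3f"%(s["t"],np.degrees(th),r,-F@tg,F@v/r,s["force"][2],s["gripper_width"]))
    for i in range(1,6):
        a=th-step*i;d,w=rel([c[0]+RAD*np.cos(a),c[1]+RAD*np.sin(a),z],yaw,s);print(d.round(3),w.round(2))
E
python3 -c "from h import *;plan(.06)"
```

```text
t 4.3 th -110.9 r 0.0581  resist 1.3 radial 6.3 Fz 2.9 w 0.268
[-0.008 -0.002  0.008] [ 0.    0.01 -0.  ]
[-0.012 -0.008  0.008] [ 0.    0.01 -0.  ]
[-0.017 -0.014  0.008] [ 0.    0.01 -0.  ]
[-0.021 -0.02   0.008] [ 0.    0.01 -0.  ]
[-0.024 -0.026  0.008] [ 0.    0.01 -0.  ]
```

```bash
python3 -m pendant '-.008 -.002 .002 0 0 0 -1;-.012 -.008 .004 0 0 0 -1;-.017 -.014 .006 0 0 0 -1;-.021 -.020 .008 0 0 0 -1;-.024 -.026 .008 0 0 0 -1' 40
python3 -c "from h import *;plan(.08)"
```

```text
t: 4.8
tcp_pos: [0.5318, 0.1698, 0.1568]
tool_rot: [179.3, -0.3, 22.9]
force: [5.6, -9.7, 10.2]
gripper_width: 0.272
t 4.8 th -122.6 r 0.0579  resist 10.0 radial 5.2 Fz 10.2 w 0.272
[-0.009 -0.006  0.008] [ 0.02 -0.01 -0.  ]
[-0.013 -0.014  0.007] [ 0.02 -0.01 -0.  ]
[-0.017 -0.023  0.007] [ 0.02 -0.01 -0.  ]
[-0.02  -0.032  0.007] [ 0.02 -0.01 -0.  ]
[-0.022 -0.042  0.007] [ 0.02 -0.01 -0.  ]
```

```bash
python3 -m pendant '-.008 -.008 0 0 0 0 -1;-.013 -.016 0 0 0 0 -1;-.017 -.025 0 0 0 0 -1;-.020 -.034 0 0 0 0 -1;-.022 -.043 0 0 0 0 -1' 40
python3 -c "from h import *;plan(.08)"
```

```text
t: 5.3
tcp_pos: [0.5166, 0.1843, 0.157]
tool_rot: [179.0, -0.6, 22.8]
force: [1.6, -0.0, -0.6]
gripper_width: 0.267
t 5.3 th -143.6 r 0.0577  resist 1.0 radial -1.3 Fz -0.6 w 0.267
[-0.006 -0.008  0.008] [ 0.03 -0.02 -0.01]
[-0.008 -0.018  0.008] [ 0.03 -0.02 -0.01]
[-0.008 -0.028  0.008] [ 0.03 -0.02 -0.01]
[-0.008 -0.037  0.007] [ 0.03 -0.02 -0.01]
[-0.006 -0.047  0.007] [ 0.03 -0.02 -0.01]
```

Run:
```python
from h import *
im=viewer.snapshot("wrist");cv2.imwrite("pics/w4.png",im[:,:,::-1])
plan(.08)
```

```text
t 5.3 th -145.4 r 0.0577  resist 2.4 radial -2.7 Fz -0.2 w 0.268
[-0.006 -0.009  0.008] [ 0.03 -0.02 -0.01]
[-0.007 -0.018  0.008] [ 0.03 -0.02 -0.01]
[-0.007 -0.028  0.008] [ 0.03 -0.02 -0.01]
[-0.006 -0.037  0.008] [ 0.03 -0.02 -0.01]
[-0.005 -0.047  0.007] [ 0.03 -0.02 -0.01]
```

View pics/w4.png

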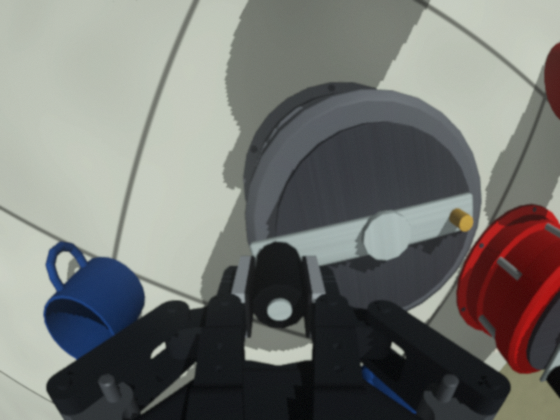

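The knob is still held, the arm has turned about 30°, and the pin is still up at (220, 461). I'll carry on.

```bash
python3 -m pendant '-.003 -.010 0 .01 0 0 -1;-.005 -.019 0 .02 -.01 0 -1;-.006 -.029 0 .03 -.02 0 -1;-.006 -.038 0 .03 -.02 0 -1;-.005 -.048 0 .03 -.02 0 -1' 40
python3 -c "from h import *;plan(.08)"
```

```text
t: 5.85
tcp_pos: [0.5072, 0.2046, 0.1571]
tool_rot: [179.6, -0.3, 22.7]
force: [7.9, -9.2, -1.8]
gripper_width: 0.267
t 5.8 th -166.0 r 0.0575  resist 10.8 radial -5.5 Fz -1.8 w 0.267
[-0.003 -0.01   0.008] [ 0.01 -0.01 -0.01]
[-0.    -0.02   0.008] [ 0.01 -0.01 -0.01]
[ 0.003 -0.028  0.008] [ 0.01 -0.01 -0.01]
[ 0.007 -0.037  0.008] [ 0.01 -0.01 -0.01]
[ 0.012 -0.046  0.008] [ 0.01 -0.01 -0.01]
```

```bash
sed -i 's/RAD=.06$/RAD=.0585/' h.py; python3 -m pendant '0 -.010 0 .01 0 0 -1;.002 -.020 0 .01 0 0 -1;.005 -.029 0 .01 0 0 -1;.009 -.038 0 .01 0 0 -1;.014 -.047 0 .01 0 0 -1' 40
python3 -c "from h import *;plan(.08)"
```

```text
t: 6.35
tcp_pos: [0.5057, 0.226, 0.157]
tool_rot: [179.4, -0.2, 22.6]
force: [3.5, -11.5, 1.6]
gripper_width: 0.267
t 6.3 th 172.6 r 0.0578  resist 11.0 radial -5.0 Fz 1.6 w 0.267
[ 0.004 -0.009  0.008] [ 0.02 -0.01 -0.01]
[ 0.009 -0.016  0.008] [ 0.02 -0.01 -0.01]
[ 0.016 -0.023  0.008] [ 0.02 -0.01 -0.01]
[ 0.022 -0.03   0.008] [ 0.02 -0.01 -0.01]
[ 0.03  -0.036  0.008] [ 0.02 -0.01 -0.01]
```

```bash
python3 -m pendant '.005 -.009 0 .01 0 0 -1;.010 -.017 0 .02 0 0 -1;.016 -.024 0 .02 0 0 -1;.023 -.031 0 .02 0 0 -1;.031 -.037 0 .02 0 0 -1' 40
python3 -c "from h import *;plan(.08)"
```

```text
t: 6.85
tcp_pos: [0.5117, 0.2459, 0.1569]
tool_rot: [179.6, 0.1, 22.5]
force: [-2.7, -10.6, 7.2]
gripper_width: 0.266
t 6.8 th 151.9 r 0.0582  resist 10.6 radial -2.6 Fz 7.2 w 0.266
[ 0.007 -0.006  0.008] [ 0.01  0.   -0.02]
[ 0.015 -0.011  0.008] [ 0.01  0.   -0.02]
[ 0.023 -0.016  0.008] [ 0.01  0.   -0.02]
[ 0.032 -0.019  0.008] [ 0.01  0.   -0.02]
[ 0.041 -0.022  0.008] [ 0.01  0.   -0.02]
```

```bash
python3 -m pendant '.007 -.007 -.001 .01 0 -.01 -1;.015 -.012 -.001 .01 0 -.02 -1;.023 -.017 -.001 .01 0 -.02 -1;.032 -.020 -.001 .01 0 -.02 -1;.041 -.023 -.001 .01 0 -.02 -1' 40
python3 -c "from h import *;plan(.08)"
```

```text
t: 7.35
tcp_pos: [0.5232, 0.2618, 0.1569]
tool_rot: [179.7, 0.5, 23.0]
force: [-5.6, -9.7, 8.3]
gripper_width: 0.264
t 7.3 th 132.6 r 0.0588  resist 10.7 radial -3.4 Fz 8.3 w 0.264
[ 0.009 -0.002  0.008] [0.01 0.02 0.  ]
[ 0.018 -0.004  0.008] [0.01 0.02 0.  ]
[ 0.028 -0.006  0.008] [0.01 0.02 0.  ]
[ 0.037 -0.006  0.007] [0.01 0.02 0.  ]
[ 0.046 -0.006  0.007] [0.01 0.02 0.  ]
```

```bash
python3 -m pendant '.009 -.003 -.001 .01 0 0 -1;.018 -.005 -.001 .01 .01 0 -1;.028 -.007 -.001 .01 .02 0 -1;.037 -.007 -.001 .01 .02 0 -1;.046 -.007 -.001 .01 .02 0 -1' 40
python3 -c "from h import *;plan(.08)"
```

```text
t: 7.85
tcp_pos: [0.5385, 0.2728, 0.1569]
tool_rot: [-179.9, 0.5, 23.0]
force: [-9.0, -5.2, 9.1]
gripper_width: 0.268
t 7.8 th 114.2 r 0.0596  resist 10.3 radial -1.1 Fz 9.1 w 0.268
[0.01  0.002 0.008] [-0.    0.02  0.  ]
[0.019 0.003 0.008] [-0.    0.02  0.  ]
[0.028 0.005 0.008] [-0.    0.02  0.  ]
[0.037 0.007 0.007] [-0.    0.02  0.  ]
[0.046 0.01  0.007] [-0.    0.02  0.  ]
```

```bash
sed -i 's/RAD=.0585$/RAD=.059/; s/.563,.2185/.563,.2197/' h.py; python3 -m pendant '.010 0 -.002 0 0 0 -1;.019 0 -.002 0 .01 0 -1;.028 .002 -.002 0 .02 0 -1;.037 .005 -.002 0 .02 0 -1;.046 .008 -.002 0 .02 0 -1' 40
python3 -c "from h import *;plan(.08)"
```

```text
t: 8.35
tcp_pos: [0.5559, 0.2784, 0.1569]
tool_rot: [-179.6, 0.5, 23.1]
force: [-10.2, -0.8, 8.2]
gripper_width: 0.267
t 8.3 th 96.9 r 0.0591  resist 10.2 radial 0.4 Fz 8.2 w 0.267
[0.009 0.003 0.008] [-0.01  0.02  0.  ]
[0.018 0.007 0.008] [-0.01  0.02  0.  ]
[0.026 0.011 0.008] [-0.01  0.02  0.  ]
[0.034 0.016 0.008] [-0.01  0.02  0.  ]
[0.042 0.022 0.007] [-0.01  0.02  0.  ]
```

```bash
python3 -m pendant '.009 .003 -.002 0 .01 0 -1;.018 .007 -.002 -.01 .02 0 -1;.026 .011 -.002 -.01 .02 0 -1;.034 .016 -.002 -.01 .02 0 -1;.042 .022 -.002 -.01 .02 0 -1' 40
python3 -c "from h import *;plan(.08)"
```

```text
t: 8.85
tcp_pos: [0.5747, 0.2784, 0.157]
tool_rot: [-179.4, 0.4, 23.2]
force: [-10.9, 3.9, 7.1]
gripper_width: 0.266
t 8.8 th 78.7 r 0.0599  resist 11.5 radial 1.7 Fz 7.1 w 0.266
[0.007 0.007 0.008] [-0.02  0.01  0.01]
[0.014 0.013 0.008] [-0.02  0.01  0.01]
[0.02  0.02  0.008] [-0.02  0.01  0.01]
[0.026 0.028 0.008] [-0.02  0.01  0.01]
[0.032 0.035 0.007] [-0.02  0.01  0.01]
```

```bash
python3 -m pendant '.007 .006 -.001 -.01 .01 0 -1;.014 .012 -.001 -.02 .01 .01 -1;.020 .019 -.001 -.02 .01 .01 -1;.026 .027 -.001 -.02 .01 .01 -1;.032 .034 -.001 -.02 .01 .01 -1' 40
python3 -c "from h import *;plan(.06)"
```

```text
t: 9.35
tcp_pos: [0.5929, 0.2726, 0.157]
tool_rot: [-179.4, 0.2, 23.1]
force: [-9.0, 7.1, 5.5]
gripper_width: 0.265
t 9.3 th 60.5 r 0.0608  resist 11.4 radial 1.8 Fz 5.5 w 0.265
[0.001 0.008 0.008] [-0.02  0.01  0.  ]
[0.005 0.014 0.008] [-0.02  0.01  0.  ]
[0.009 0.02  0.008] [-0.02  0.01  0.  ]
[0.012 0.027 0.008] [-0.02  0.01  0.  ]
[0.014 0.033 0.008] [-0.02  0.01  0.  ]
```

```bash
sed -i 's/RAD=.059$/RAD=.0595/; s/.563,.2197/.5645,.2197/' h.py; python3 -c "from h import *;plan(.065)"
```

```text
t 9.3 th 61.7 r 0.0600  resist 11.3 radial 2.0 Fz 5.5 w 0.265
[0.004 0.007 0.008] [-0.02  0.01  0.  ]
[0.008 0.013 0.008] [-0.02  0.01  0.  ]
[0.012 0.02  0.008] [-0.02  0.01  0.  ]
[0.015 0.027 0.008] [-0.02  0.01  0.  ]
[0.018 0.034 0.008] [-0.02  0.01  0.  ]
```

```bash
python3 -m pendant '.004 .007 -.001 -.01 .01 0 -1;.008 .013 -.001 -.02 .01 0 -1;.012 .020 -.001 -.02 .01 0 -1;.015 .027 -.001 -.02 .01 0 -1;.018 .034 -.001 -.02 .01 0 -1' 40
python3 -c "from h import *;plan(.065)"
```

```text
t: 9.85
tcp_pos: [0.6057, 0.2638, 0.1571]
tool_rot: [-179.5, 0.0, 23.2]
force: [-6.7, 8.9, 4.8]
gripper_width: 0.266
t 9.8 th 46.9 r 0.0604  resist 11.0 radial 2.0 Fz 4.8 w 0.266
[0.001 0.008 0.008] [-0.02  0.    0.01]
[0.004 0.015 0.008] [-0.02  0.    0.01]
[0.006 0.023 0.008] [-0.02  0.    0.01]
[0.007 0.03  0.008] [-0.02  0.    0.01]
[0.008 0.038 0.008] [-0.02  0.    0.01]
```

```bash
python3 -m pendant '.001 .008 -.001 -.01 0 0 -1;.004 .015 -.001 -.02 0 .01 -1;.006 .023 -.001 -.02 0 .01 -1;.007 .030 -.001 -.02 0 .01 -1;.008 .038 -.001 -.02 0 .01 -1' 40
python3 -c "from h import *;plan(.065)"
```

```text
t: 10.35
tcp_pos: [0.6169, 0.2503, 0.1571]
tool_rot: [-179.8, -0.1, 23.1]
force: [1.1, -1.0, 0.2]
gripper_width: 0.267
t 10.3 th 30.3 r 0.0607  resist -1.4 radial 0.5 Fz 0.2 w 0.267
[-0.002  0.008  0.008] [-0.01 -0.    0.  ]
[-0.002  0.016  0.008] [-0.01 -0.    0.  ]
[-0.002  0.024  0.008] [-0.01 -0.    0.  ]
[-0.002  0.031  0.008] [-0.01 -0.    0.  ]
[-0.004  0.039  0.008] [-0.01 -0.    0.  ]
```

The resistance has dropped, but it also read low once at 5.3 s. I'll check the pin before going further.

Run:
```python
from h import *
a=viewer.snapshot("wrist")[:,:,::-1];b=viewer.snapshot("side")[:,:,::-1]
cv2.imwrite("pics/w5.png",a);cv2.imwrite("pics/s5.png",cv2.resize(b[180:390,200:420],(660,600)))
plan(.05)
```

```text
t 10.4 th 27.8 r 0.0607  resist -1.3 radial 1.3 Fz -0.7 w 0.271
[-0.002  0.006  0.008] [ 0. -0. -0.]
[-0.002  0.012  0.008] [ 0. -0. -0.]
[-0.002  0.018  0.008] [ 0. -0. -0.]
[-0.003  0.024  0.008] [ 0. -0. -0.]
[-0.004  0.03   0.008] [ 0. -0. -0.]
```

View pics/w5.png

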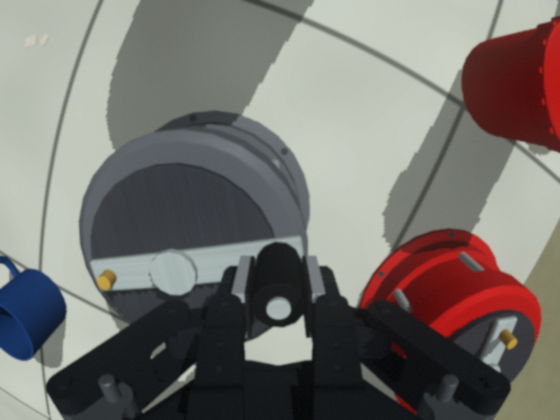

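View pics/s5.png

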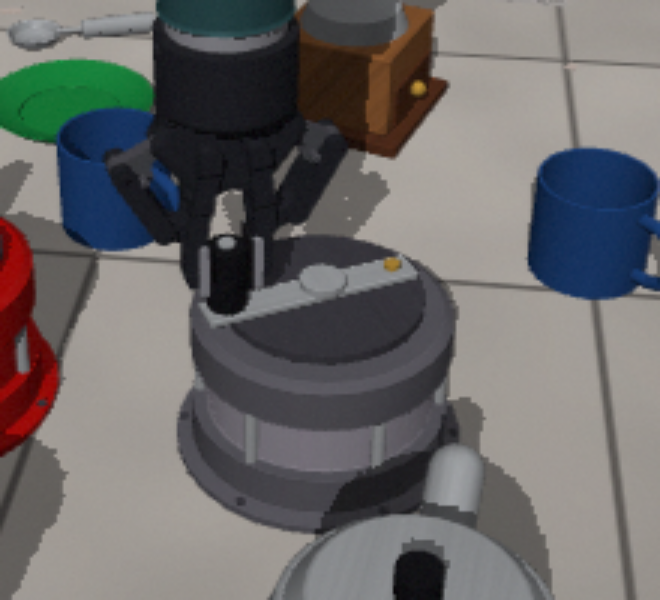

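The side view shows the brass pin sunk nearly flush at crop (265, 392), where it stood proud before. Together with the force drop from 11 N to about 0, that confirms the let-go. I'll hold still, open the gripper, then retract.

```bash
python3 -m pendant '0 0 0 0 0 0 -1;0 0 0 0 0 0 -.4;0 0 0 0 0 0 -.3;0 0 0 0 0 0 0;0 0 0 0 0 0 .4' 40
python3 -m pendant '0 0 0 0 0 0 1;0 0 0 0 0 0 1;0 0 0 0 0 0 1;0 0 -.02 0 0 0 1;0 0 -.05 0 0 0 1'
python3 -m pendant '0 0 -.05 0 0 0 1;0 0 -.1 0 0 0 1;0 0 -.15 0 0 0 1;0 0 -.2 0 0 0 1;0 0 -.2 0 0 0 1'
python3 -m pendant '0 0 -.02 0 0 0 1;0 0 -.02 0 0 0 1;0 0 -.02 0 0 0 1;0 0 -.02 0 0 0 1;0 0 -.02 0 0 0 1'
python3 - <<'E'
from h import *
a=viewer.snapshot("scene")[:,:,::-1];b=viewer.snapshot("side")[:,:,::-1]
cv2.imwrite("pics/sc6.png",a);cv2.imwrite("pics/s6.png",cv2.resize(b[180:390,200:420],(660,600)))
cv2.imwrite("pics/w6.png",viewer.snapshot("wrist")[:,:,::-1])
print(manip.get_state())
E
```

```text
t: 10.95
tcp_pos: [0.6182, 0.2481, 0.1572]
tool_rot: [179.9, -0.1, 22.9]
force: [-0.8, -0.0, -0.0]
gripper_width: 0.654
t: 11.45
tcp_pos: [0.6174, 0.2479, 0.182]
tool_rot: [179.9, 0.0, 22.9]
force: [-0.0, 0.7, 0.6]
gripper_width: 1.0
t: 11.95
tcp_pos: [0.6201, 0.2488, 0.2889]
tool_rot: [179.9, -0.6, 22.9]
force: [0.2, 0.2, 1.0]
gripper_width: 1.006
t: 12.45
tcp_pos: [0.6194, 0.2487, 0.2976]
tool_rot: [179.9, -0.5, 22.9]
force: [1.0, 0.8, -0.1]
gripper_width: 1.005
{'t': 12.6, 'qpos': array([ 1.63498195e+01,  1.88224440e+01,  8.21063153e+00,  7.88632927e+01,
       -6.14987883e-02,  8.34097708e+01]), 'qvel': array([ 0.07264582, -0.11790083,  0.24945274,  0.04722785, -0.0398777 ,
        0.02622565]), 'effort': array([ 2.11176615e-03, -4.81040382e+01,  3.03632677e+01, -5.95072657e-02,
       -3.03679168e-03, -1.37299887e-05]), 'tcp_pos': array([0.61965686, 0.24869914, 0.29811459]), 'tool_rot': array([179.87866502,  -0.51436835,  22.94031169]), 'force': array([ 0.52434217, -0.39135304, -0.23998738]), 'ft_torque': array([-0.04197531,  0.00852894, -0.02330383]), 'gripper_width': 0.9994186268652657}
```

View pics/s6.png

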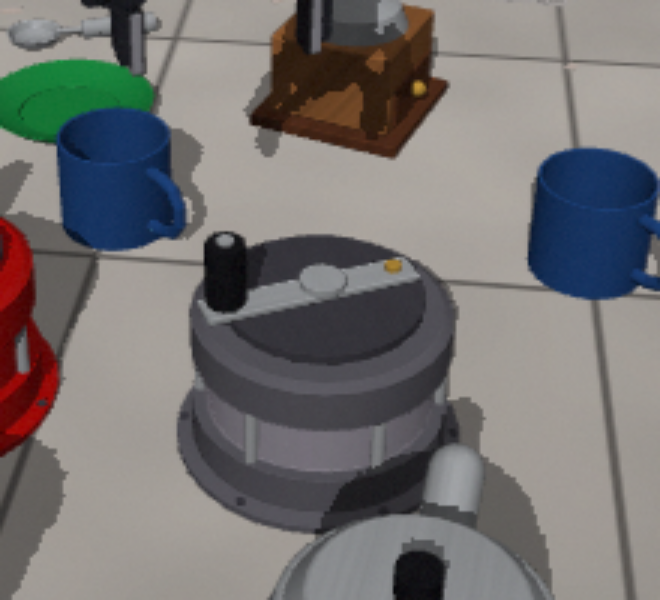

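View pics/w6.png

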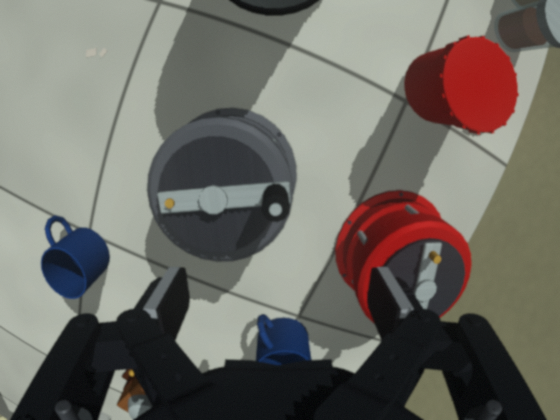

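View pics/sc6.png

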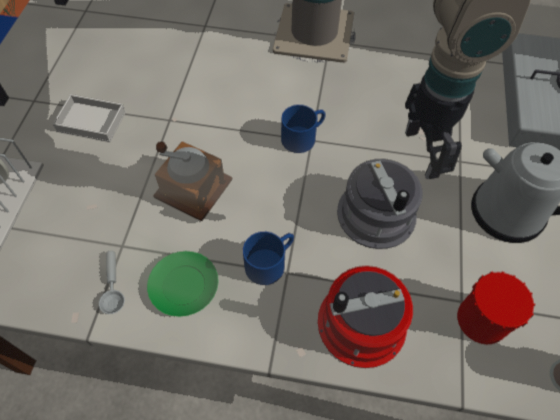

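The lantern is released with its pin down, nothing touches it, and the mill knob is still at scene (147, 161), as at the start. Handing in.

```bash
python3 -c "
from plant import workorder;print(workorder.close_job())"
```

```text
the job is handed in; nothing more can be done
None
```

I wound the grey lantern clockwise by its knob until it let go, then stopped, released it and moved the arm clear. I handed the job in about 12.6 s into the 54 s allowed.

- **Let-go:** Resistance held at about 10–11 N for most of the turn and fell to about zero after roughly 218°. The side camera then showed the brass pin sunk nearly flush. I stopped at most about 20° past the let-go, against the 60° limit. That margin is worked out from the tool's position, because the crank angle itself can't be read.
- **Final checks:** The crank stayed where I left it. The gripper is open about 13 cm above the knob, the force reading is near zero, and the mill's knob looks unmoved in the picture.
- **Readings that disagreed:** One force reading early in the turn, at 5.3 s, was low (1 N) with the pin still up, so I confirmed the real let-go by camera. Vertical force on the grip reached about 10 N during the turn, well within the limits.

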